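Find and open the unlatched service cover

TASK

One of the four white covers on the low service box is unlatched. With shut fingers, press gently on the blue marks to find the cover that rocks, then push that cover up until it stands open, nearly upright. Leave the other covers shut; do not pinch anything, and leave the bottle and jars alone.

Things in the scene. Friction and masses are not known exactly. Their poses are not given: they have to be found in the camera images.
- service_box: low white fixed service box, x = -94 to +61 mm, 380 mm along y, top 70 mm above the bench. Origin on the bench under the covers' common pivot line; x points from the covers' free edges to their blue-marked ends (roughly away from the robot), z up. Four identical white covers lie flush in its top, centred at y = +135 (cover_1), +45 (cover_2), -45 (cover_3), -135 mm (cover_4)
- cover_1 (a joint): angle of cover 1, rad: 0 shut and flush, 1.45 its stop, nearly upright. Plate 125 (x) by 76 (y) by 6 mm, 0.12 kg, a see-saw on a pivot along the box's y, 67 mm above the bench. Its marked end (45 mm, +x of the pivot) sinks and its long end (80 mm, -x) rises as the angle grows. The unlatched cover, another in each run, stays at any angle where it is left (stiff hinge)
- cover_2 (a joint): angle of cover 2, rad: 0 shut and flush, 1.45 its stop, nearly upright. Plate 125 (x) by 76 (y) by 6 mm, 0.12 kg, a see-saw on a pivot along the box's y, 67 mm above the bench. Its marked end (45 mm, +x of the pivot) sinks and its long end (80 mm, -x) rises as the angle grows. The unlatched cover, another in each run, stays at any angle where it is left (stiff hinge)
- cover_3 (a joint): angle of cover 3, rad: 0 shut and flush, 1.45 its stop, nearly upright. Plate 125 (x) by 76 (y) by 6 mm, 0.12 kg, a see-saw on a pivot along the box's y, 67 mm above the bench. Its marked end (45 mm, +x of the pivot) sinks and its long end (80 mm, -x) rises as the angle grows. The unlatched cover, another in each run, stays at any angle where it is left (stiff hinge)
- cover_4 (a joint): angle of cover 4, rad: 0 shut and flush, 1.45 its stop, nearly upright. Plate 125 (x) by 76 (y) by 6 mm, 0.12 kg, a see-saw on a pivot along the box's y, 67 mm above the bench. Its marked end (45 mm, +x of the pivot) sinks and its long end (80 mm, -x) rises as the angle grows. The unlatched cover, another in each run, stays at any angle where it is left (stiff hinge)
- press_1 (a point): centre of the blue mark (24 mm across) on the upper face of cover 1, 27 mm beyond the pivot (+x), 70 mm above the bench when shut: press down here. The box's end wall starts 20 mm beyond it. The unlatched cover sinks here under about 2 to 5 N, with free room for a finger 40 mm deep; the three latched ones look the same and give at most about 2 mm
- edge_1 (a point): middle of the free edge of cover 1, on its upper face, 80 mm from the pivot; it rises as the cover rocks. Pushing on the underside behind this raised edge, in the box's +x direction, stands the cover up; rise along the arc while pushing if the edge catches on the finger (smooth plastic, friction about 0.35)
- press_2 (a point): centre of the blue mark (24 mm across) on the upper face of cover 2, 27 mm beyond the pivot (+x), 70 mm above the bench when shut: press down here. The box's end wall starts 20 mm beyond it. The unlatched cover sinks here under about 2 to 5 N, with free room for a finger 40 mm deep; the three latched ones look the same and give at most about 2 mm
- edge_2 (a point): middle of the free edge of cover 2, on its upper face, 80 mm from the pivot; it rises as the cover rocks. Pushing on the underside behind this raised edge, in the box's +x direction, stands the cover up; rise along the arc while pushing if the edge catches on the finger (smooth plastic, friction about 0.35)
- press_3 (a point): centre of the blue mark (24 mm across) on the upper face of cover 3, 27 mm beyond the pivot (+x), 70 mm above the bench when shut: press down here. The box's end wall starts 20 mm beyond it. The unlatched cover sinks here under about 2 to 5 N, with free room for a finger 40 mm deep; the three latched ones look the same and give at most about 2 mm
- edge_3 (a point): middle of the free edge of cover 3, on its upper face, 80 mm from the pivot; it rises as the cover rocks. Pushing on the underside behind this raised edge, in the box's +x direction, stands the cover up; rise along the arc while pushing if the edge catches on the finger (smooth plastic, friction about 0.35)
- press_4 (a point): centre of the blue mark (24 mm across) on the upper face of cover 4, 27 mm beyond the pivot (+x), 70 mm above the bench when shut: press down here. The box's end wall starts 20 mm beyond it. The unlatched cover sinks here under about 2 to 5 N, with free room for a finger 40 mm deep; the three latched ones look the same and give at most about 2 mm
- edge_4 (a point): middle of the free edge of cover 4, on its upper face, 80 mm from the pivot; it rises as the cover rocks. Pushing on the underside behind this raised edge, in the box's +x direction, stands the cover up; rise along the arc while pushing if the edge catches on the finger (smooth plastic, friction about 0.35)
- wash_bottle: loose white bottle with blue cap, 60 mm across, 130 mm tall, standing to the left (+y) of the box; origin at the centre of its foot. Leave alone
- amber_jar: loose amber jar with black cap, 60 mm across, 85 mm tall, standing to the right (-y) of the box; origin at the centre of its foot. Leave alone
- red_jar: loose white jar with red cap, 52 mm across, 70 mm tall, standing beyond the box (+x); origin at the centre of its foot. Leave alone

How it is judged:
On the way, in this order (a step that is already met when the one before it is completed fails the run):
1. the unlatched cover has been rocked by pressing (value of joint any of cover_1, cover_2, cover_3, cover_4 above 0.2 rad), for 0.1 s.
2. that cover is pushed open (value of joint any of cover_1, cover_2, cover_3, cover_4 above 1.2 rad), for 0.2 s.
At the end, for the whole second after the job is handed in: One cover stands open at more than 1.2 rad (about 69 degrees) and at rest, and the other three are shut (less than 0.15 rad) (((value of joint cover_1 above 1.2 rad and velocity of joint cover_1 between -0.1 and 0.1 rad/s and value of joint each of cover_2, cover_3, cover_4 below 0.15 rad) or (value of joint cover_2 above 1.2 rad and velocity of joint cover_2 between -0.1 and 0.1 rad/s and value of joint each of cover_1, cover_3, cover_4 below 0.15 rad) or (value of joint cover_3 above 1.2 rad and velocity of joint cover_3 between -0.1 and 0.1 rad/s and value of joint each of cover_1, cover_2, cover_4 below 0.15 rad) or (value of joint cover_4 above 1.2 rad and velocity of joint cover_4 between -0.1 and 0.1 rad/s and value of joint each of cover_1, cover_2, cover_3 below 0.15 rad))); the robot touches nothing.
It fails at once if the wash bottle is moved more than 20 mm, lifted or tipped (distance of wash_bottle from where it was at the start of the episode above 0.02 m or angle between wash_bottle's own z axis and vertical above 0.35 rad).
It fails at once if the amber jar is moved more than 20 mm, lifted or tipped (distance of amber_jar from where it was at the start of the episode above 0.02 m or angle between amber_jar's own z axis and vertical above 0.35 rad).
It fails at once if the red jar is moved more than 20 mm, lifted or tipped (distance of red_jar from where it was at the start of the episode above 0.02 m or angle between red_jar's own z axis and vertical above 0.35 rad).
It fails at once if a cover is forced or pinched: more than 40 N between it and the robot (contact force between any of cover_1, cover_2, cover_3, cover_4 and the fingers above 40 N or contact force between any of cover_1, cover_2, cover_3, cover_4 and the arm above 40 N).
It also fails if it takes over 66 s, if anything falls off the work surface, if the arm or the gripper's body presses on something with over 40 N, if the wrist force passes 120 N, or if a joint passes its speed limit or range.

ROBOT

A 6-joint arm with a two-finger parallel gripper is mounted at the origin on the work surface. World frame = base frame: x ahead of the robot, y to its left, z up, the work surface at z = 0. Lengths are in m, angles in rad, forces in N, time in s.
With the tool pointing down it reaches from about 0.35 to 0.925 m from the base axis. Payload 6.4 kg.
Tool frame: the origin (TCP) lies between the finger pads; the fingertips stand 17 mm ahead of it and the grasp point (between the pads) lies 2 mm behind it; z points along the fingers, x is the direction in which the jaws open and shut, and the axes are right-handed (so a half turn about z gives the same grasp; the last joint's range is limited). The gripper opens to 94 mm and grips with 3 to 60 N. Pads are 16 mm wide; open, the fingers measure 119 mm over their backs; the gripper's body (75 mm by 177 mm) begins 78 mm behind the grasp point.
Start: joints at [1.134, 0.245, 1.558, -0, 1.339, -0.174], TCP at [0.169, 0.628, 0.222] pointing down, gripper open.
Joint ranges: [-3.13, 3.13], [-1.02, 2.26], [0.13, 2.54], [-0.95, 4.09], [0.21, 2.88], [-2.74, 2.74]. Speed limits (rad/s): [2.57, 2.57, 3.14, 3.14, 3.14, 3.14].

INTERFACE

Orientations are given as a unit quaternion [x, y, z, w].
In Python, from bench import bot, viewer, nets gives the robot as it stands.
- The arm moves only by the tool step_arm, never from a script. Its argument "motion" is a list of rows, each a list of 5 numbers: the shift along the tool's x, y, z in cm, then the turn about the tool's z in rad, then the finger opening in cm, from 0 to 9.4. A call has 1 to 8 rows; each row shifts and turns the commanded pose from where the row before left it, along the tool's axes as they then stand; what a row does not reach is not made up. A row lasts 1/12 s, in which the tool goes at most 41.7 mm and 7.16 degrees, less where a joint would pass 70% of its speed; a pose out of reach is approached as far as the arm can. A call with a gripper value outside its range is refused whole. The fingers move at their own pace and stop on an object; the grip force is fixed at half the most. Time passes only in rows, so rows that do not move let the fingers close. It gives the time, the measured TCP pose, the force and the opening at its end, in the units of the state.
- bot.sense(): the state, without advancing time (a new reading comes with each control period).
- viewer.snapshot(name): name is "scene" or "top" or "wrist"; returns (picture, depth): 384x512x3 uint8, red, green, blue; 384x512 float32, m along the optical axis (not along the pixel's ray), 0 where there is no reading.
- viewer.camera_model(name): a dict with "mtx" (3x3 intrinsics, pixels), "pose" (4x4, takes a point from camera to world coordinates); the wrist camera has in their place "T_tool_cam" (4x4, takes a point from camera to tool coordinates, whose origin is the TCP and whose axes are the tool frame's). Camera axes: x right, y up, looking along -z (the intrinsics and any distortion apply to the point x, -y, -z); pixel columns grow to the right and rows downward; lengths in m; the calibration is good to about 2 mm. A picture is of the moment at which its call begins: read the wrist's pose just before it. camera_model takes no time and is no camera call.
- bot.finish_job(): hands the job in, once; it reports no verdict.
Trained networks look in the newest picture that a camera, given by its name, has taken for a name from the list of things; names that differ only in an ending like _2 or _b are one class to them, and where a whole thing is asked for, a point or a joint stands for the part that bears it (a point fixed in the world has none). Each returns a list of dicts, best first, with "confidence" (0 to 1); they miss things now and then, are a little off and sometimes report something else, mostly with a low value. They report only what shows in the picture. A call takes as long as a camera call.
- nets.recognise(camera, name): "at" ([column, row] in pixels, amid what is visible of it).
The state is a dict: "t": time; "q": joint angles; "dq": joint speeds; "joint_torque": joint torques, N m; "tcp_pos": TCP position; "tool_rot": TCP orientation; "wrist_force": force on the tool from outside, world axes, zero at the start; "wrist_torque": the same for the moment, N m; "width": finger opening in m.
Only numpy, scipy, OpenCV 4.12 (cv2) and the standard library are available. Lean on these libraries where they do the work, as an engineer would, in place of code of your own. Each camera call takes 0.05 s, during which the arm holds its last target. There are 200 camera calls.

## Working session

There is one attempt and no reset: what is moved stays moved. The work goes in short steps, Python scripts to look and compute and a tool call to move; the robot and the scene stay as the last step left them, time stands still between calls to the robot, and variables do not carry over. Pictures are saved under pics/ and viewed, about 8 in all and at most 12, crops included, and the job is handed in when it is done.

Besides the shell and the picture viewer there is one more tool, called after ">>>" as name(argument=value, ...), one argument or row to a line, values as JSON. step_arm: Moves the arm, as the interface text tells. Its arguments: {"type":"object","properties":{"motion":{"type":"array","items":{"type":"array","items":{"type":"number"}}}},"required":["motion"]}

```bash
mkdir -p pics; cat > h.py <<'E'
import numpy as np, cv2
from scipy.spatial.transform import Rotation as R
from bench import bot, viewer, nets
def save(n,p): cv2.imwrite('pics/'+n+'.png',cv2.cvtColor(p,cv2.COLOR_RGB2BGR))
def cloud(cam,d):
    m=viewer.camera_model(cam);K=np.array(m['mtx'])
    if 'pose' in m: T=np.array(m['pose'])
    else:
        s=bot.sense();W=np.eye(4);W[:3,:3]=R.from_quat(s['tool_rot']).as_matrix();W[:3,3]=s['tcp_pos'];T=W@np.array(m['T_tool_cam'])
    v,u=np.mgrid[:d.shape[0],:d.shape[1]]
    x=(u-K[0,2])/K[0,0]*d;y=(v-K[1,2])/K[1,1]*d
    P=np.stack([x,-y,-d],-1)
    return P@T[:3,:3].T+T[:3,3]
E
python3 - <<'E'
from h import *
s=bot.sense();print(s['t'],s['tcp_pos'],R.from_quat(s['tool_rot']).as_matrix().round(3),s['wrist_force'])
print({k:np.round(v,3) if not isinstance(v,str) else v for k,v in viewer.camera_model('top').items()})
p,d=viewer.snapshot('top');save('top0',p);P=cloud('top',d)
print([ (r['at'],round(r['confidence'],2)) for r in nets.recognise('top','press_1')])
hsv=cv2.cvtColor(p,cv2.COLOR_RGB2HSV)
m=((hsv[...,0]>95)&(hsv[...,0]<130)&(hsv[...,1]>100)).astype(np.uint8)
n,l,st,c=cv2.connectedComponentsWithStats(m)
for i in range(1,n):
    if st[i,4]>15: q=P[(l==i)&(d>0)];print(c[i].round(1),st[i,2:],np.median(q,0).round(4))
E
```

```text
0.0 [0.16861414 0.62715739 0.22134711] [[ 0.26   0.966 -0.001]
 [ 0.966 -0.26  -0.002]
 [-0.002 -0.    -1.   ]] [-0.03553406 -0.40463113  0.23546283]
{'mtx': array([[361.536,   0.   , 261.839],
       [  0.   , 361.536, 185.85 ],
       [  0.   ,   0.   ,   1.   ]]), 'pose': array([[-0.02 ,  0.983, -0.182,  0.416],
       [-1.   , -0.018,  0.01 ,  0.029],
       [ 0.007,  0.182,  0.983,  0.95 ],
       [ 0.   ,  0.   ,  0.   ,  1.   ]])}
[([261.5, 193.7], 0.8), ([222.7, 191.1], 0.6), ([296.3, 197.1], 0.59), ([326.4, 199.6], 0.59)]
[ 36.5 165.1] [  45   36 1089] [0.6508 0.605  0.0243]
[154.6 156.8] [11 11 93] [0.6411 0.27   0.1286]
[225.4 171.9] [ 9  9 59] [0.6152 0.1107 0.0699]
[261.3 175. ] [ 9  9 60] [0.6058 0.0214 0.0698]
[297.2 178.2] [ 9  9 61] [ 0.5965 -0.068   0.0696]
[333.3 181.3] [ 9  9 58] [ 0.5874 -0.1576  0.0691]
```

View pics/top0.png

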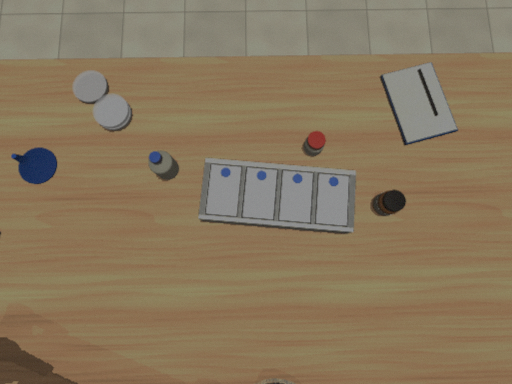

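The top view shows the box with marks at (225,172), (261,175), (297,178) and (333,181). The bottle is at (157,160), the red jar at (316,142) and the amber jar at (390,203). The box's y axis is (0.103, 0.995). I'll align the tool, shut the fingers and move towards mark 1.

>>> step_arm(
  motion=[
    [0,0,0,-0.08,0],
    [0,0,0,-0.08,0],
    [-2.3,2.5,0,0,0],
    [-2.3,2.5,0,0,0],
    [-2.3,2.5,0,0,0],
    [-2.3,2.5,0,0,0],
    [-2.3,2.5,0,0,0],
    [-2.3,2.5,0,0,0],
  ],
)

```text
t: 0.77
tcp_pos: [0.3044, 0.4735, 0.222]
tool_rot: [0.742, 0.67, -0.0, 0.0]
wrist_force: [0.6, 0.2, 0.3]
width: 0.0443
```

>>> step_arm(
  motion=[
    [-2.3,2.5,0,0,0],
    [-2.3,2.5,0,0,0],
    [-2.3,2.5,0,0,0],
    [-2.3,2.5,0,0,0],
    [-2.3,2.5,0,0,0],
    [-2.3,2.5,0,0,0],
    [-2.3,2.5,0,0,0],
    [-2.3,2.5,0,0,0],
  ],
)

```text
t: 1.43
tcp_pos: [0.4846, 0.27, 0.2221]
tool_rot: [0.743, 0.67, -0.0, -0.0]
wrist_force: [0.5, 0.9, 0.4]
width: 0.0005
```

```bash
cat >> h.py <<'E'
# world target -> tool-axis shift in cm
def go(p):
    s=bot.sense();M=R.from_quat(s['tool_rot']).as_matrix()
    return (M.T@(np.array(p)-s['tcp_pos'])*100).round(2)
yh=np.array([.1030,.9947,0]);xh=np.array([.9947,-.1030,0])
pm=[np.array(a) for a in [(.6152,.1107,.07),(.6058,.0214,.07),(.5965,-.068,.07),(.5874,-.1576,.07)]]
def st():
    s=bot.sense();M=R.from_quat(s['tool_rot']).as_matrix()
    print('t',round(s['t'],2),'tcp',s['tcp_pos'].round(4),'yaw',np.arctan2(M[1,0],M[0,0]).round(3),'F',np.round(s['wrist_force'],2),'w',s['width'])
E
python3 - <<'E'
from h import *
st();print(np.arctan2(yh[1],yh[0]))
for p in pm: print(go(p+[0,0,.035]))
p,d=viewer.snapshot('scene');save('s0',p)
E
```

```text
t 1.43 tcp [0.4846 0.27   0.2221] yaw 1.468 F [0.55 0.88 0.43] w 0.0004847011040646566
1.4676152509372544
[-14.5   14.64  11.7 ]
[-23.48  14.62  11.71]
[-32.46  14.61  11.71]
[-41.47  14.63  11.71]
```

View pics/s0.png

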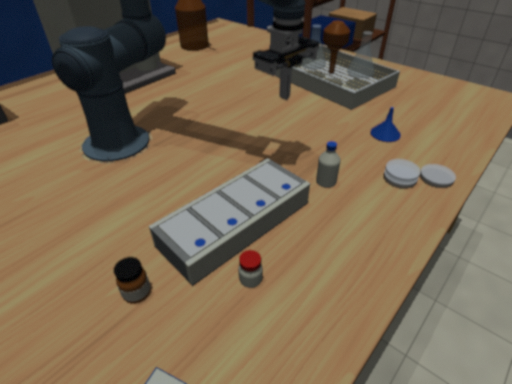

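The scene picture shows all covers flush, with the gripper approaching near (285,80) and the way clear. Next is above mark 1.

>>> step_arm(
  motion=[
    [-2.5,2.4,0,0,0],
    [-2.4,2.4,0,0,0],
    [-2.4,2.4,0,0,0],
    [-2.4,2.5,0,0,0],
    [-2.4,2.5,0,0,0],
    [-2.4,2.4,0,0,0],
    [0,0,3,0,0],
    [0,0,3,0,0],
  ],
)

```text
t: 2.15
tcp_pos: [0.6167, 0.1106, 0.1635]
tool_rot: [0.743, 0.669, 0.002, 0.002]
wrist_force: [-0.8, -0.8, -0.5]
width: 0.0004
```

>>> step_arm(
  motion=[
    [0,0,3,0,0],
    [0,0,2.7,0,0],
    [0,0,0.9,0,0],
    [0,0,0,0,0],
  ],
)

```text
t: 2.48
tcp_pos: [0.6119, 0.1124, 0.0931]
tool_rot: [0.743, 0.67, -0.002, -0.002]
wrist_force: [0.3, -0.9, 0.6]
width: 0.0005
```

```bash
python3 - <<'E'
from h import *
st();print(go(pm[0]+[0,0,.017]))
E
```

```text
t 2.48 tcp [0.6119 0.1124 0.0931] yaw 1.468 F [ 0.29 -0.91  0.64] w 0.0004672217132405524
[-0.13  0.35  0.61]
```

>>> step_arm(
  motion=[
    [0,0,0,0,0],
    [0,0,0,0,0],
    [0,0,0.3,0,0],
    [0,0,0.3,0,0],
    [0,0,0.1,0,0],
    [0,0,0.1,0,0],
    [0,0,0,0,0],
  ],
)

```text
t: 3.07
tcp_pos: [0.6142, 0.1123, 0.0884]
tool_rot: [0.742, 0.67, -0.0, -0.0]
wrist_force: [0.8, -0.6, -0.3]
width: 0.0004
```

>>> step_arm(
  motion=[
    [0,0,0.1,0,0],
    [0,0,0.1,0,0],
    [0,0,0.1,0,0],
    [0,0,0.1,0,0],
    [0,0,0,0,0],
  ],
)

```text
t: 3.48
tcp_pos: [0.6148, 0.1122, 0.0848]
tool_rot: [0.743, 0.67, 0.0, 0.0]
wrist_force: [-0.1, -0.5, 4.1]
width: 0.0006
```

>>> step_arm(
  motion=[
    [0,0,0.1,0,0],
    [0,0,0.1,0,0],
    [0,0,0,0,0],
  ],
)

```text
t: 3.73
tcp_pos: [0.6147, 0.1122, 0.0825]
tool_rot: [0.743, 0.67, 0.0, 0.0]
wrist_force: [1.0, -0.4, 4.6]
width: 0.0002
```

>>> step_arm(
  motion=[
    [0,0,0.15,0,0],
    [0,0,0.15,0,0],
    [0,0,0.15,0,0],
    [0,0,0,0,0],
  ],
)

```text
t: 4.07
tcp_pos: [0.6143, 0.1123, 0.0775]
tool_rot: [0.742, 0.67, 0.0, -0.0]
wrist_force: [0.8, -0.0, 3.0]
width: 0.0004
```

Cover 1 has sunk about 9 mm at only 3 N, so it's the unlatched one. I'll press deeper.

>>> step_arm(
  motion=[
    [0,0,0.3,0,0],
    [0,0,0.3,0,0],
    [0,0,0.3,0,0],
    [0,0,0.3,0,0],
    [0,0,0.3,0,0],
    [0,0,0,0,0],
    [0,0,0,0,0],
  ],
)

```text
t: 4.65
tcp_pos: [0.6136, 0.1123, 0.062]
tool_rot: [0.743, 0.67, -0.001, -0.001]
wrist_force: [1.3, 0.7, -0.1]
width: 0.0006
```

```bash
python3 - <<'E'
from h import *
st()
p,d=viewer.snapshot('scene');save('s1',cv2.resize(p[100:300,130:380],None,fx=3,fy=3))
E
```

```text
t 4.65 tcp [0.6136 0.1123 0.062 ] yaw 1.468 F [ 1.32  0.71 -0.14] w 0.0006019617571586184
```

View pics/s1.png

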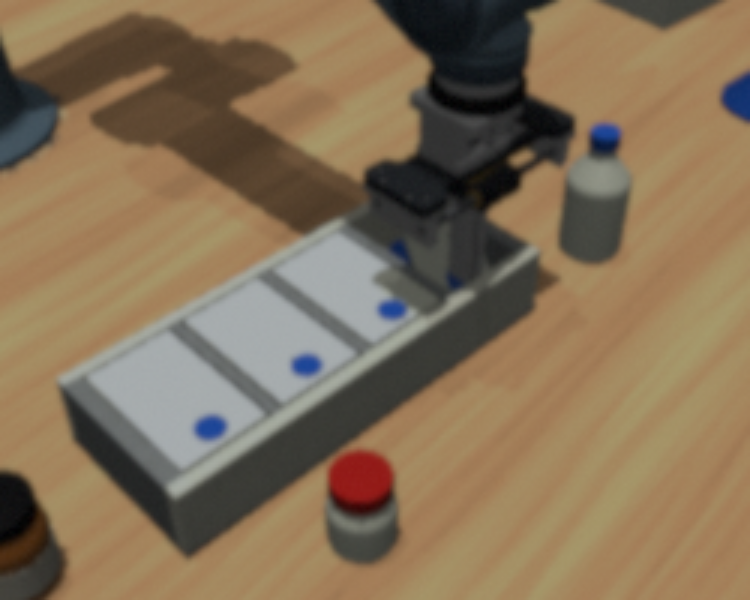

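Cover 1 is tilted, with its far end down around the finger at (440,280); the other three are flush. I'll retract up, go over to the free-edge side and come down behind the raised edge.

>>> step_arm(
  motion=[
    [0,0,-1.5,0,0],
    [0,0,-3,0,0],
    [0,0,-3,0,0],
    [0,0,-3,0,0],
    [0,0,-3,0,0],
    [0,0,-0.5,0,0],
    [0,-2.7,0,0,0],
    [0,-3,0,0,0],
  ],
)

```text
t: 5.37
tcp_pos: [0.5574, 0.1179, 0.2025]
tool_rot: [0.743, 0.67, -0.0, -0.0]
wrist_force: [-0.1, -0.4, 0.2]
width: 0.0006
```

>>> step_arm(
  motion=[
    [0,-3,0,0,0],
    [0,-3,0,0,0],
    [0,-3,0,0,0],
    [0,0,0,0,0],
    [0,0,0,0,0],
  ],
)

```text
t: 5.78
tcp_pos: [0.4666, 0.1276, 0.2018]
tool_rot: [0.742, 0.67, -0.001, -0.001]
wrist_force: [-0.1, 0.3, 0.5]
width: 0.0005
```

```bash
cat >> h.py <<'E'
O=pm[0]-27e-3*xh; O[2]=0
def box(P): D=P-O; return np.stack([D@xh,D@yh,D[...,2]],-1)
E
python3 - <<'E'
from h import *
st();print('tcp in box',box(bot.sense()['tcp_pos']).round(4))
for c in ('top','scene'):
    p,d=viewer.snapshot(c);B=box(cloud(c,d))
    save('c_'+c,cv2.resize(p[120:260,180:380] if c=='top' else p[80:260,180:400],None,fx=3,fy=3))
    m=(abs(B[...,1])<.03)&(B[...,0]>-.085)&(B[...,0]<.05)&(B[...,2]<.16)&(d>0)
    q=B[m];q=q[q[:,2]>.073]
    if len(q)>10:
        f=np.polyfit(q[:,0],q[:,2],1) ;print(c,len(q),q.min(0).round(3),q.max(0).round(3),'angle',np.arctan(-f[0]))
E
```

```text
t 5.78 tcp [0.4666 0.1276 0.2018] yaw 1.469 F [-0.13  0.33  0.52] w 0.0004660677943733507
tcp in box [-0.1226  0.0015  0.2018]
top 102 [-0.035 -0.03   0.073] [0.002 0.029 0.142] angle 1.100907824714889
scene 541 [-0.034 -0.03   0.073] [0.005 0.03  0.141] angle 1.108146626483791
```

View pics/c_scene.png

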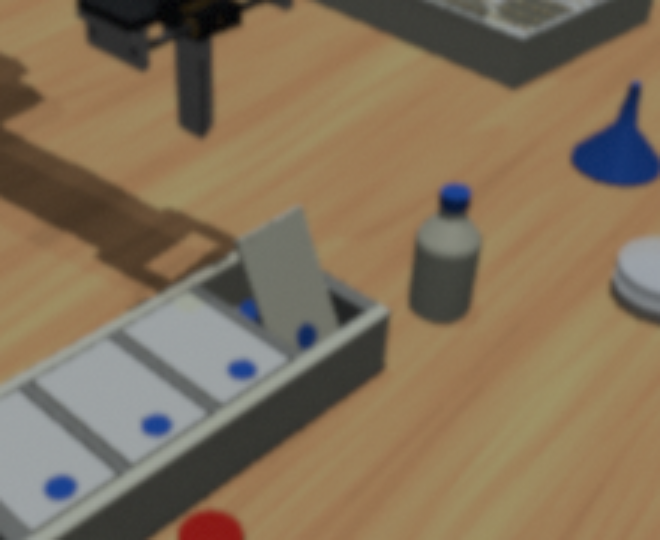

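Cover 1 stands at about 1.10 rad, from both depth images, with its edge at the upper left near (270,225). The other covers are flush. I'll lower the finger and push +x with a slight rise.

>>> step_arm(
  motion=[
    [0,0,3.5,0,0],
    [0,0,3.5,0,0],
    [0,2.5,0,0,0],
    [0,2.5,0,0,0],
    [0,1.5,0,0,0],
    [0,0,0,0,0],
    [0,0,0,0,0],
  ],
)

```text
t: 6.47
tcp_pos: [0.5336, 0.1203, 0.1324]
tool_rot: [0.743, 0.67, -0.0, -0.0]
wrist_force: [-0.4, -0.3, 0.0]
width: 0.0001
```

>>> step_arm(
  motion=[
    [0,0.3,0,0,0],
    [0,0.3,0,0,0],
    [0,0.3,-0.1,0,0],
    [0,0.3,-0.1,0,0],
    [0,0.3,-0.1,0,0],
    [0,0.3,-0.1,0,0],
    [0,0.2,0,0,0],
    [0,0,0,0,0],
  ],
)

```text
t: 7.13
tcp_pos: [0.5531, 0.1186, 0.1372]
tool_rot: [0.743, 0.67, 0.0, 0.0]
wrist_force: [-0.7, -0.5, -0.2]
width: 0.0007
```

```bash
cat > ang.py <<'E'
from h import *
st();print('tcp in box',box(bot.sense()['tcp_pos']).round(4))
for c in ('top','scene'):
    p,d=viewer.snapshot(c);B=box(cloud(c,d))
    save('e_'+c,cv2.resize(p[80:260,180:400],None,fx=3,fy=3))
    for k in range(4):
        m=(abs(B[...,1]+.09*k)<.03)&(B[...,0]>-.06)&(B[...,0]<.03)&(B[...,2]<.16)&(d>0)
        q=B[m]
        if k==0:
            q=q[(q[:,2]>.08)&(abs(q[:,1])>.016)]
            if len(q)>10: print(c,len(q),q[:,0].min(),q[:,0].max(),q[:,2].max(),'angle',np.arctan(-1/np.polyfit(q[:,2],q[:,0],1)[0]))
        else: print(c,k+1,'height p95',np.percentile(q[:,2],95).round(4) if len(q) else None)
E
python3 ang.py
```

```text
t 7.13 tcp [0.5531 0.1186 0.1372] yaw 1.468 F [-0.69 -0.46 -0.17] w 0.0006658459032281994
tcp in box [-0.0356  0.0015  0.1372]
top 2 height p95 0.0716
top 3 height p95 0.0715
top 4 height p95 0.0716
scene 223 -0.024740318471260833 0.0023004670608443994 0.1446549023797049 angle 1.2468714230244093
scene 2 height p95 0.0716
scene 3 height p95 0.0715
scene 4 height p95 0.0714
```

>>> step_arm(
  motion=[
    [0,0.3,0,0,0],
    [0,0.3,0,0,0],
    [0,0.3,0,0,0],
    [0,0.2,0,0,0],
    [0,0.1,0,0,0],
    [0,0,0,0,0],
    [0,0,0,0,0],
  ],
)

```text
t: 7.82
tcp_pos: [0.5647, 0.1174, 0.1369]
tool_rot: [0.743, 0.67, 0.0, 0.0]
wrist_force: [0.1, -0.1, -1.1]
width: 0.0003
```

```bash
python3 ang.py
```

```text
t 7.82 tcp [0.5647 0.1174 0.1369] yaw 1.468 F [ 0.11 -0.1  -1.13] w 0.0003263661749008966
tcp in box [-0.0239  0.0014  0.1369]
top 2 height p95 0.0715
top 3 height p95 0.0713
top 4 height p95 0.0715
scene 205 -0.014416696624913029 0.004505198170983171 0.14745840234582763 angle 1.400081298097968
scene 2 height p95 0.0715
scene 3 height p95 0.0715
scene 4 height p95 0.0713
```

Cover 1 is now at about 1.40 rad. I'll back straight off in −x and then lift.

>>> step_arm(
  motion=[
    [0,-0.5,0,0,0],
    [0,-1.5,0,0,0],
    [0,-3,0,0,0],
    [0,-3,0,0,0],
    [0,-3,-1,0,0],
    [0,0,-3,0,0],
    [0,0,-3,0,0],
    [0,0,0,0,0],
  ],
)

```text
t: 8.58
tcp_pos: [0.4576, 0.129, 0.2129]
tool_rot: [0.742, 0.67, 0.004, 0.003]
wrist_force: [0.8, 0.3, 1.2]
width: 0.0005
```

```bash
python3 ang.py
```

```text
t 8.58 tcp [0.4576 0.129  0.2129] yaw 1.469 F [0.8  0.33 1.18] w 0.0005165074574723042
tcp in box [-0.1317  0.002   0.2129]
top 36 -0.01452469633603983 -0.0049354952142890264 0.1479984368249737 angle 1.4816089220508983
top 2 height p95 0.0716
top 3 height p95 0.0714
top 4 height p95 0.0715
scene 203 -0.012694598757482524 0.003614149902274493 0.14671746880621317 angle 1.3935418782397058
scene 2 height p95 0.0715
scene 3 height p95 0.0713
scene 4 height p95 0.0715
```

View pics/e_scene.png

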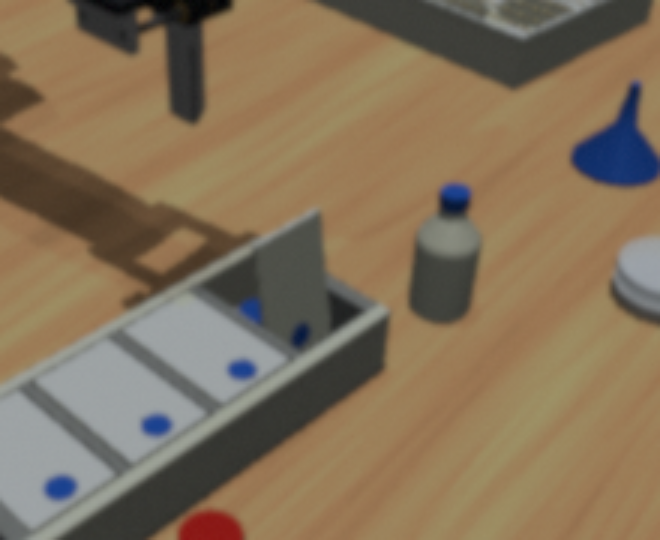

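Cover 1 stands nearly upright, with its edge near (290,230). The others are flush, the bottle hasn't moved and the gripper is clear. I'm handing in.

```bash
python3 -c "
from h import *
print(bot.finish_job())"
```

```text
the job is handed in; nothing more can be done
None
```

Cover 1 is the unlatched one. It now stands open, and I handed the job in at about 8.6 s; no verdict is reported.

- **Finding it:** pressing with shut fingers on its blue mark, it sank at about 3 to 5 N. I found it on the first press, so I never touched the other three.
- **Opening it:** pressing rocked it to about 1.10 rad. I then pushed the raised edge from behind until it stood at about 1.40 rad, and backed off.
- **Last checks:** after backing off, the scene camera's depth gave 1.39 rad and the top camera's 1.48 rad. The top figure is a rougher fit from few points and lies just above the 1.45 stop. The other three covers measured flush, at about 71 mm. In the last picture the gripper was clear of everything and the bottle had not moved. I did not measure the two jars again, but the arm never went near them.
- **Forces:** the highest wrist reading at the end of any move was about 5 N. Nothing failed along the way.

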